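Stow the telescopic bench lamp after a dissection

ROBOT

A 6-joint arm with a two-finger parallel gripper is mounted at the origin on a cart in front of the work surface, level with it; the furniture and walls round the work are solid. World frame = base frame: x ahead of the robot, y to its left, z up, the work surface at z = 0. Lengths are in mm, angles in rad, forces in N, time in s.
With the tool pointing down it reaches from about 300 to 775 mm from the base axis. Payload 14.6 kg.
Tool frame: the origin (TCP) lies on the centre line of the jaws, within the pads' length; the fingertips stand 19 mm ahead of it and the grasp point (between the pads) is the TCP (bot.tip_reach is the distance from the TCP to the fingertips, in mm); z points along the fingers, y is the line along which they close (so a half turn about z gives the same grasp; the last joint's range is limited). The gripper opens to 85 mm and grips with 20 to 120 N. Pads are 22 mm wide; open, the fingers measure 114 mm over their backs; the gripper's body (76 mm by 85 mm) begins 54 mm behind the grasp point. The pads swing forward as they close: fully open they stand 13 mm farther back than shut.
Start: joints at [-1.182, 0.3, 1.521, -0, 1.321, -0.067], TCP at [242.091, -493.843, 250.281] pointing down, gripper open.
Joint ranges: [-3.03, 3.03], [-0.79, 2.21], [0.23, 2.52], [-1.04, 4.18], [0, 3.07], [-2.55, 2.55]. Speed limits (rad/s): [2.22, 2.22, 2.57, 3.14, 3.14, 3.14].

INTERFACE

Orientations are given as a unit quaternion [w, x, y, z].
In Python, from rig import bot gives the robot as it stands. Calls block until the motion is done:
- bot.move_to(position, orientation): joint-space move of the TCP to a pose.
- bot.servo_line(position, attitude=None, speed=150, until_force=None): straight line of the TCP; attitude=None keeps the orientation; speed is the mean speed in mm/s. With until_force (N) it stops when the force on the tool has changed by that much, and returns True; else False.
- bot.move_joints(angles): joint-space move.
- bot.move_gripper(opening, grip_force=None): finger opening in mm; grip_force is the grip in N (None keeps the last); returns when the fingers have stopped.
- bot.dwell(seconds).
- bot.ik(position, orientation): joint angles nearest the present ones, or None.
- bot.read_state(): the state.
- bot.read_camera(name): name is "scene" or "top" or "wrist"; returns a dict with "image" (400x640x3 uint8, blue, green, red), "depth" (400x640 float32, mm along the optical axis (not along the pixel's ray), 0 where there is no reading), "fovy" (degrees; the focal length in pixels is half the picture's height over the tangent of half this angle, whatever the lens; pixels are square), "cx", "cy" (the principal point, pixels), "k1" (the pictures are not rectified: a ray, as slopes to the right and down, at radius r is drawn at 1 + k1 r^2 times it, then the intrinsics apply), "eye" and "attitude" of the camera in the world; the wrist camera has in their place "mount" (4x4, takes a point from camera to tool coordinates, whose origin is the TCP and whose axes are the flange's). Camera axes: x right, y down, z forward; pixel columns grow to the right and rows downward; lengths in mm; the calibration is good to about 2 mm. A picture is of the moment at which its call begins: read the wrist's pose just before it.
A pose or a line that the arm cannot do raises bot.MotionError and nothing moves.
- bot.finish_job(): hands the job in; it is judged then, once.
The state is a dict: "clock": time; "joint_positions": joint angles; "qvel": joint speeds; "effort": joint torques, N m; "ee_pos": TCP position; "tool_rot": TCP orientation; "ft_force": force on the tool from outside, world axes, zero at the start; "moment": the same for the moment, N m; "grip_width": finger opening in mm; "grip_force": force on a finger pad.
Only numpy, scipy, OpenCV 4.12 (cv2) and the standard library are available. Lean on these libraries where they do the work, as an engineer would, in place of code of your own. Each camera call takes 0.05 s, during which the arm holds its last target. There are 200 camera calls.

TASK

The dissection is finished, so stow the bench lamp: switch it off by setting the toggle on its base upright, in its centre off detent (either side is on), and push its leaning telescopic arm fully home, innermost tube first, then the middle tube. Leave the dish, bottles, tweezers and other things round the lamp standing where they are.

Things in the scene. Friction and masses are not known exactly. Their poses are not given: they have to be found in the camera images.
- lamp: the lamp's base, fixed to the bench: a grey weighted block 130 mm deep (x) by 190 mm wide (y), its deck 37 mm above the bench. Origin at the centre of its footprint on the bench; z up; its x axis points to the back, so the arm leans over the base's -x edge (the front, towards the robot). On the deck stands a dark steel yoke whose tilt pivot is at [0.020, 0.045, 0.070] of this frame (left half of the base); its clamp knob reaches to y = +0.090. The toggle is on the right half.
- lean (a joint): tilt of the arm in its yoke, clamped tight (about 9 N m): the arm leans 0.56 + this value (rad) from upright, towards the base's -x; starts between -0.14 and 0.14
- outer_top (a point): centre of the top face of the arm's outer tube (aluminium, 30 mm diameter, black collar 37 mm diameter at its top; it does not slide). 125 mm from the tilt pivot. z axis points up along the arm, y is the base's y. A spring catch in a small black block, with a steel pin knob, sticks out of the collar on the arm's y side (left), to 39 mm from the arm's axis, 43 mm when released
- cap_top (a point): centre of the flat top face of the black end cap (26 mm diameter, 26 mm long) on the upper end of the inner tube: push here straight down the arm. z axis points up along the arm, away from the base (opposite to the push). The aluminium lamp head (40 mm diameter, 50 mm long) hangs from the cap on the arm's underside (-x of this frame), from 10 to 90 mm off the axis and no higher than the cap's top face. With both tubes home this face is 42 mm above outer_top along the arm
- inner_tube (a joint): how far the thin steel inner tube (15 mm diameter) is pushed into the middle tube: 0 = fully drawn out, 0.055 m = fully home, the cap touching the middle tube's collar. Sliding friction about 4 N, up to 10 N over the last 10 mm where it pushes the catch out; it stays where it is left. Starts between 0 and 0.022
- middle_tube (a joint): how far the steel middle tube (22 mm diameter, black collar 29 mm diameter and 16 mm long at its top) is pushed into the outer tube: 0 = drawn out, 0.055 m = fully home, its collar touching the outer tube's collar. At 0 the spring catch locks it; the catch lets go only when the inner tube is within a few mm of home. Then it slides with about 7 N friction and stays where it is left. Starts at 0
- toggle (a joint): angle of the toggle lever, rad: 0 = upright = centre, off; about +0.45 = thrown to the base's +x (back, on, bright), -0.45 = thrown to the front (on, dim); stops at 0.48. A spring ball holds it in the centre detent, which draws it in from within about 0.15 of upright, and it snaps away to a side beyond 0.2. About 4 N at the tip moves it from one position to the next. It starts at the back, 0.43 to 0.47
- toggle_tip (a point): top end of the toggle's steel bat lever: 9.4 mm diameter over its upper 16 mm, 6.8 mm below that. The lever is 33 mm long from its pivot, which is at [-0.022, -0.050, 0.040] in the frame of lamp, and swings fore and aft (along the base's x). Upright, its tip is 73 mm above the bench; a flat nut round its foot reaches 43 mm above the bench
- dish: the covered petri dish, 60 mm across, 14 mm high, on the bench under the lamp head; origin at the centre of its underside
- tweezers: steel tweezers, 123 mm long, 10 mm high, lying on the bench in front of the lamp; origin under their middle, y axis along them
- dropper_a: amber dropper bottle, 37 mm across, 107 mm high, standing close to the lamp base; origin at the centre of its underside
- dropper_b: a second amber dropper bottle of the same shape and size close to the lamp base; origin at the centre of its underside
- case: round screw-top objective case, 39 mm across, 55 mm high, close to the lamp base; origin at the centre of its underside
- beaker: small glass beaker, 52 mm across (58 mm with its spout), 70 mm high, close to the lamp base; origin at the centre of its underside
- glass_box: small clear-lidded box of cover glasses, 31x41x18 mm, on the bench to the left of the lamp; origin at the centre of its underside
- wash_bottle: white wash bottle with a swan-neck spout, body 63 mm across, 203 mm high over the spout, standing to the left in front of the lamp; origin on the bench 18 mm from the body's axis, body towards +y of its frame, spout towards -y (reaches 50 mm from the origin)

How it is judged:
By the outcome, as a careful person would: the job done as asked, in the order asked, and still so for the second after the job is handed in, with the robot touching nothing.
It also fails if it takes over 51 s, if anything falls off the work surface, if the arm or the gripper's body presses on something with over 40 N, if the wrist force passes 120 N, or if a joint passes its speed limit or range.

## Working session

There is one attempt and no reset: what is moved stays moved. The work goes in short steps, each a Python script; the robot and the scene stay as the last script left them, time stands still between calls to the robot, and variables do not carry over. Pictures are saved under pics/ and viewed, at most 10 in all, crops included, and the job is handed in when it is done.

```bash
mkdir -p pics; ls
cat > h.py <<'E'
import numpy as np, cv2
from scipy.spatial.transform import Rotation as R
from rig import bot
def rot(q): return R.from_quat([q[1],q[2],q[3],q[0]]).as_matrix()
def quat(M):
    q=R.from_matrix(M).as_quat(); return [q[3],q[0],q[1],q[2]]
def cam(name):
    s=bot.read_state(); c=bot.read_camera(name)
    if name=="wrist":
        T=np.eye(4);T[:3,:3]=rot(s["tool_rot"]);T[:3,3]=s["ee_pos"];T=T@np.array(c["mount"])
    else:
        T=np.eye(4);T[:3,3]=c["eye"];T[:3,:3]=rot(c["attitude"]) if np.size(c["attitude"])==4 else np.array(c["attitude"])
    c["T"]=T; c["f"]=200/np.tan(np.radians(c["fovy"])/2); return c
def rays(c,uv):
    uv=np.atleast_2d(uv).astype(float); f=c["f"]
    K=np.array([[f,0,c["cx"]],[0,f,c["cy"]],[0,0,1]])
    n=cv2.undistortPoints(uv[:,None],K,np.array([c["k1"],0,0,0,0.]))[:,0]
    return np.c_[n,np.ones(len(n))]
def cloud(c):
    v,u=np.mgrid[0:400,0:640]; d=rays(c,np.c_[u.ravel(),v.ravel()])*c["depth"].reshape(-1,1)
    P=d@c["T"][:3,:3].T+c["T"][:3,3]; P[c["depth"].ravel()==0]=np.nan; return P.reshape(400,640,3)
def onplane(c,uv,z):
    d=rays(c,uv)@c["T"][:3,:3].T; e=c["T"][:3,3]; return e+d*((z-e[2])/d[:,2:])
E
python3 - <<'E'
from h import *
for n in("scene","top"):
    c=cam(n);cv2.imwrite(f"pics/{n}0.png",c["image"]);print(n,c["T"].round(3).tolist(),c["fovy"],c["k1"])
    np.savez(n+"0.npz",P=cloud(c),im=c["image"])
E
```

```text
pics
scene [[-0.73, 0.535, -0.426, 993.071], [0.684, 0.569, -0.456, 213.949], [-0.002, -0.624, -0.782, 934.313], [0.0, 0.0, 0.0, 1.0]] 51.925660788697606 -0.04391337869746655
top [[0.015, -0.998, 0.059, 530.677], [-0.999, -0.013, 0.032, -240.925], [-0.031, -0.06, -0.998, 1075.471], [0.0, 0.0, 0.0, 1.0]] 48.98558480088418 -0.05289961376381682
```

View pics/scene0.png

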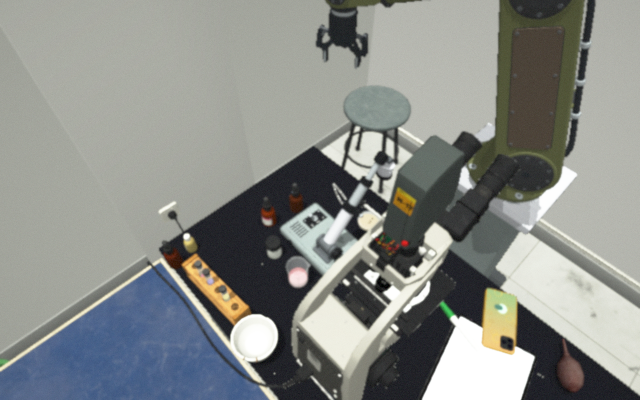

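View pics/top0.png

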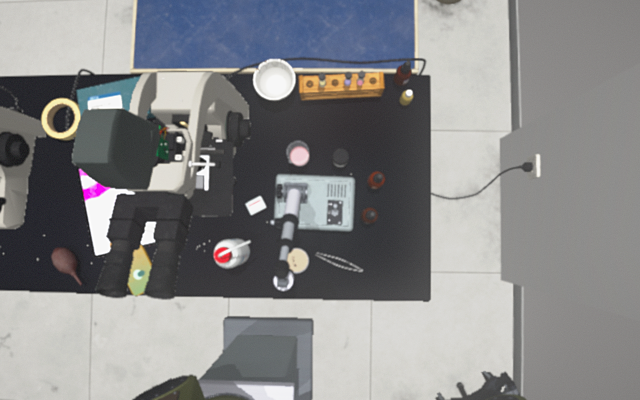

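The top view shows the lamp base at px (275–355, 175–231). Its arm leans down the picture to the cap near (285, 268), the dish is at (298, 260), and the wash bottle at (230, 253). Next: numbers from the clouds, plus an enlarged crop.

Run:
```python
from h import *
c=cam("top");im=c["image"];P=np.load("top0.npz")["P"]
cv2.imwrite("pics/crop.png",cv2.resize(im[130:310,200:400],None,fx=4,fy=3.3,interpolation=cv2.INTER_CUBIC)[:600,:800])
w=np.zeros((400,640),bool);w[165:240,265:365]=1
hsv=cv2.cvtColor(im,cv2.COLOR_BGR2HSV)
m=w&(P[...,2]>27)&(P[...,2]<47)
m=cv2.morphologyEx(m.astype(np.uint8),cv2.MORPH_OPEN,np.ones((3,3)))
n,l,s,_=cv2.connectedComponentsWithStats(m);m=l==1+np.argmax(s[1:,4])
uv=np.argwhere(m)[:,::-1]
Q=onplane(c,uv,37)[:,:2]
r=cv2.minAreaRect(Q.astype(np.float32));print("deck",r,np.nanmedian(P[m][:,2]),s)
# arm points
w[:]=0;w[165:300,262:312]=1
m=w&(P[...,2]>110)
A=P[m];k=A[:,2].argsort()
print(len(A),A[k[::len(A)//25]].round(0).tolist())
# other objects: heights map around
for nm,(u0,u1,v0,v1) in dict(dish=(290,312,245,275),tw=(313,368,245,275),da=(365,387,168,190),db=(360,380,205,225),case=(330,350,147,167),beaker=(284,312,140,167),box=(243,268,194,216),wash=(210,253,236,272)).items():
    q=P[v0:v1,u0:u1].reshape(-1,3);q=q[q[:,2]>6];print(nm,q.min(0).round(),q.max(0).round())
```

```text
deck ((593.7206420898438, -204.36428833007812), (185.07391357421875, 128.13304138183594), 88.2686767578125) 36.59096295063637 [[     0      0    640    400 252781]
 [   277    175     78     57   3027]
 [   275    198     12     20    192]]
1401 [[597.0, -168.0, 110.0], [591.0, -162.0, 123.0], [577.0, -155.0, 134.0], [573.0, -160.0, 146.0], [553.0, -172.0, 159.0], [542.0, -123.0, 164.0], [559.0, -156.0, 166.0], [542.0, -146.0, 170.0], [536.0, -166.0, 174.0], [548.0, -149.0, 178.0], [522.0, -165.0, 191.0], [514.0, -166.0, 200.0], [512.0, -153.0, 210.0], [491.0, -145.0, 219.0], [495.0, -161.0, 223.0], [431.0, -139.0, 225.0], [503.0, -147.0, 227.0], [501.0, -155.0, 229.0], [485.0, -160.0, 238.0], [479.0, -157.0, 247.0], [429.0, -155.0, 250.0], [442.0, -143.0, 265.0], [454.0, -168.0, 270.0], [457.0, -162.0, 274.0], [450.0, -145.0, 278.0], [458.0, -153.0, 284.0]]
dish [ 425. -190.    7.] [ 499. -146.  227.]
tw [ 424. -320.    6.] [ 476. -213.   16.]
da [ 631. -367.    7.] [ 667. -332.  107.]
db [ 547. -351.    7.] [ 582. -316.  108.]
case [ 683. -282.    6.] [ 720. -247.   59.]
beaker [ 685. -189.    6.] [ 735. -139.   72.]
box [565. -85.   7.] [607. -37.  22.]
wash [441. -75.   6.] [504.  14. 206.]
```

View pics/crop.png

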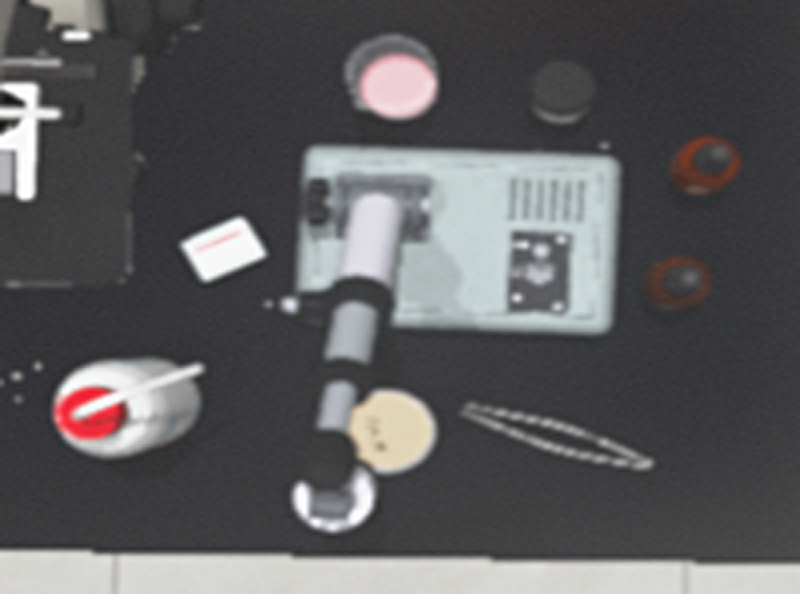

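The crop shows the base, the toggle plate around crop px (540, 270), the catch knob on the left of the collar, and the head hanging off the cap. The deck fit is 185×128 mm at z = 36.6, which matches the stated sizes. I'll move above the toggle and look with the wrist camera.

```bash
cat >> h.py <<'E'
yaw=np.radians(88.27-90); xh=np.array([np.cos(yaw),np.sin(yaw),0]); yh=np.array([-xh[1],xh[0],0]); O=np.array([593.7,-204.4,0])
def L2W(p): return O+xh*p[0]+yh*p[1]+np.array([0,0,p[2]])
def att(z,y):
    z=z/np.linalg.norm(z); y=y-z*(y@z); y=y/np.linalg.norm(y); return quat(np.c_[np.cross(y,z),y,z])
def best(p,z,y):
    q0=np.array(bot.read_state()["joint_positions"]); o=[]
    for s in(1,-1):
        a=att(z,s*y); q=bot.ik(list(p),a)
        if q is not None:o.append((np.abs(np.array(q)-q0).max(),a,np.round(q,2)))
    return min(o,key=lambda t:t[0]) if o else None
E
python3 - <<'E'
from h import *
T=L2W([-22,-50,40]);print(T)
dn=np.array([0,0,-1.])
b=best([T[0],T[1],215],dn,xh);print(b)
for s in(150,205,290):
  for L in(.45,.65):
    d=-xh*np.sin(L)+np.array([0,0,np.cos(L)]);p=L2W([20,45,70])+d*s
    for y in(xh,yh):
        r=best(p,-d,y); print(s,L,p.round(),None if r is None else r[2])
bot.move_to([T[0],T[1],215],b[1]); bot.move_gripper(50)
c=cam("wrist");cv2.imwrite("pics/w1.png",c["image"]);print(bot.read_state()["clock"],c["T"].round(2).tolist(),c["mount"])
np.savez("w1.npz",P=cloud(c))
E
```

```text
[ 570.20054741 -253.71303811   40.        ]
(np.float64(0.704313268068848), [np.float64(0.0), np.float64(0.7177010548666861), np.float64(0.6963513451148393), np.float64(0.0)], array([-0.48,  0.49,  1.34, -0.  ,  1.31, -0.45]))
150 0.45 [ 550. -158.  205.] [-0.41  0.21  1.8   0.24  0.72 -0.53]
150 0.45 [ 550. -158.  205.] [-0.41  0.21  1.8   0.24  0.72  1.04]
150 0.65 [ 524. -157.  189.] [-0.46  0.14  1.99  0.59  0.48 -0.89]
150 0.65 [ 524. -157.  189.] [-0.46  0.14  1.99  0.59  0.48  0.68]
205 0.45 [ 526. -157.  255.] [-0.43  0.1   1.8   0.23  0.83 -0.52]
205 0.45 [ 526. -157.  255.] [-0.43  0.1   1.8   0.23  0.83  1.05]
205 0.65 [ 491. -156.  233.] [-0.5  -0.    2.02  0.52  0.59 -0.83]
205 0.65 [ 491. -156.  233.] [-0.5  -0.    2.02  0.52  0.59  0.74]
290 0.45 [ 489. -156.  331.] [-0.46 -0.04  1.77  0.22  1.01 -0.51]
290 0.45 [ 489. -156.  331.] [-0.46 -0.04  1.77  0.22  1.01  1.06]
290 0.65 [ 440. -155.  301.] [-0.57 -0.2   2.04  0.46  0.78 -0.78]
290 0.65 [ 440. -155.  301.] [-0.57 -0.2   2.04  0.46  0.78  0.79]
2.15 [[1.0, -0.03, -0.01, 571.53], [-0.03, -0.95, -0.31, -175.15], [0.0, 0.31, -0.95, 338.69], [0.0, 0.0, 0.0, 1.0]] [[-1.21215731e-03 -9.50809013e-01 -3.09775324e-01  7.87569935e+01]
 [ 9.99999163e-01 -1.29296702e-03  5.55512345e-05 -9.65996201e-01]
 [-4.53347891e-04 -3.09774997e-01  9.50809784e-01 -1.23638623e+02]
 [ 0.00000000e+00  0.00000000e+00  0.00000000e+00  1.00000000e+00]]
```

View pics/w1.png

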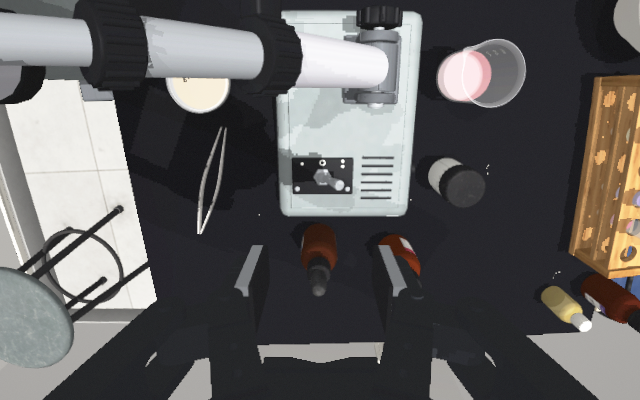

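The wrist view shows the toggle plate at px (292–353, 157–194), with the nut at about (322, 176) and the bat tip at about (341, 185), thrown back. I'll check these against the deck fit.

Run:
```python
from h import *
c=cam("wrist");P=np.load("w1.npz")["P"]
for n,uv,z in(("tip",(341,185),69),("nut",(322,177),42),("plateTL",(292,157),38),("plateBR",(353,194),38)):
    w=onplane(c,uv,z)[0]; d=w-O; print(n,w.round(1),"local",(d@xh).round(1),(d@yh).round(1),P[uv[1],uv[0]].round(1))
m=(P[...,2]>28)&(P[...,2]<45);m[:, :270]=0;m[:,430:]=0;m[225:]=0
m=cv2.morphologyEx(m.astype(np.uint8),cv2.MORPH_OPEN,np.ones((5,5)))
n,l,s,_=cv2.connectedComponentsWithStats(m);m=l==1+np.argmax(s[1:,4])
Q=onplane(c,np.argwhere(m)[:,::-1],37)[:,:2];print(cv2.minAreaRect(Q.astype(np.float32)),np.nanmedian(P[m][:,2]))
q=P[160:205,310:360].reshape(-1,3);q=q[q[:,2]>62];print("bat",q.mean(0),q.max(0),len(q))
# arm tubes: edges of outer tube
cv2.imwrite("pics/w1c.png",cv2.resize(c["image"][130:230,270:420],None,fx=5,fy=5,interpolation=cv2.INTER_CUBIC))
A=P.reshape(-1,3);l=A-L2W([20,45,70]);X=l@xh;Y=l@yh;Z=l[:,2]
k=(np.abs(Y)<30)&(Z>25)&(X<0)&(X>-190)
X,Y,Z=X[k],Y[k],Z[k]
for a in range(-190,0,15):
    t=(X>a)&(X<a+15)
    if t.sum()>20: j=t&(Z>np.percentile(Z[t],5)); print(a,t.sum(),"Y",np.percentile(Y[t],[2,50,98]).round(1),"Zmax",np.percentile(Z[t],[50,98]).round(1))
```

```text
tip [ 587.1 -254.6   69. ] local -5.1 -50.3 [ 587.1 -254.9   68. ]
nut [ 570.9 -254.1   42. ] local -21.3 -50.4 [ 570.9 -253.2   45.7]
plateTL [ 543.4 -235.    38. ] local -49.3 -32.1 [ 543.5 -234.9   38.7]
plateBR [ 600.4 -273.2   38. ] local 8.8 -68.5 [ 600.5 -273.6   36.8]
((594.4124145507812, -203.66671752929688), (183.0889129638672, 126.07328796386719), 88.14630889892578) 37.36777451104851
bat [ 583.82625757 -253.51341527   68.3690551 ] [ 588.9429689  -249.22295223   71.66800813] 118
-190 123 Y [-19.8 -18.6 -16.1] Zmax [131.  134.8]
-175 1443 Y [-18.1 -10.5  17.4] Zmax [132.4 140.9]
-145 1280 Y [-7.5 -2.2  6.9] Zmax [171.3 174.8]
-130 4405 Y [-15.   -1.   11.5] Zmax [160.2 171.1]
-115 5359 Y [-13.5  -1.1  12.4] Zmax [151.8 160. ]
-100 2927 Y [-11.   -1.    9.7] Zmax [128.7 139.5]
-85 3129 Y [-18.1   0.6  23.6] Zmax [105.1 120.6]
-70 2718 Y [-17.8   1.   23.9] Zmax [101.  107.7]
-55 1572 Y [-14.6  -1.7  12.7] Zmax [79.6 97. ]
-40 1152 Y [-14.6  -1.5  13.1] Zmax [60.7 72.7]
-25 867 Y [-14.3  -1.4  12.9] Zmax [42.3 53.8]
-10 318 Y [-10.9  -0.6  10.4] Zmax [29.9 36.2]
```

View pics/w1c.png

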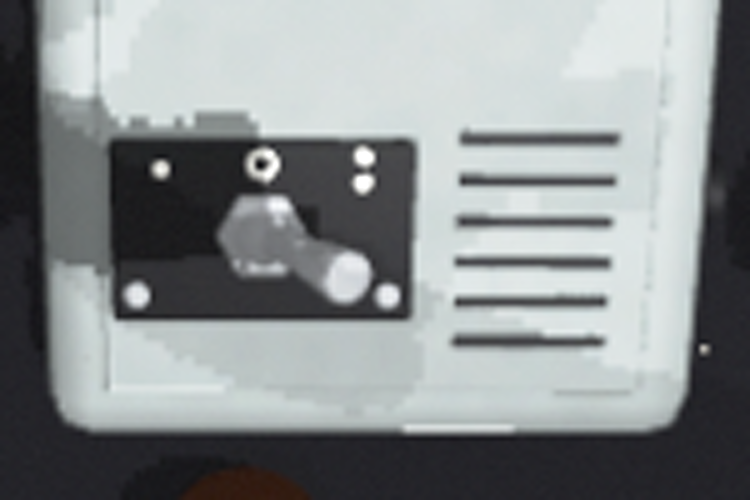

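The wrist view confirms the toggle pivot to about 1 mm: nut at local (-21, -50), bat tip thrown back. I'll centre the toggle between the closing jaws, with the tool tilted so the camera stays clear of the lamp arm.

Run:
```python
from h import *
T=np.array([570.6,-254,0]); z=np.array([0,np.sin(.2),-np.cos(.2)])
b=best(T+[0,0,140],z,xh);print(b)
bot.move_to(list(T+[0,0,140]),b[1])
print(bot.servo_line(list(T+[0,0,73]),speed=100,until_force=8))
print(bot.move_gripper(11,20)); s=bot.read_state();print(s["ee_pos"],s["grip_width"],s["grip_force"],s["ft_force"])
bot.move_gripper(40)
bot.servo_line(list(T+[0,0,215]),speed=150)
c=cam("wrist");P=cloud(c);cv2.imwrite("pics/w2c.png",cv2.resize(c["image"][100:260,220:470],None,fx=3,fy=3,interpolation=cv2.INTER_CUBIC))
d=P.reshape(-1,3);d=d[(np.hypot(*(d[:,:2]-T[:2]).T)<25)&(d[:,2]>62)];print(d.mean(0),d.max(0),len(d),bot.read_state()["clock"])
```

```text
(np.float64(0.1782853467369536), [np.float64(-0.07162963666628376), np.float64(0.7139071188201024), np.float64(0.6930872344940433), np.float64(0.0695406803995716)], array([-0.54,  0.61,  1.34,  0.18,  1.29, -0.57]))
False
False
[ 570.57188557 -254.02522413   73.21788376] 11.562991606400097 0.41477395221590996 [0.15742647 0.51308492 0.8406603 ]
[ 571.05512002 -252.3344552   265.72077479] [ 595.450106   -240.48563277  292.24509588] 14756 5.4167
```

View pics/w2c.png

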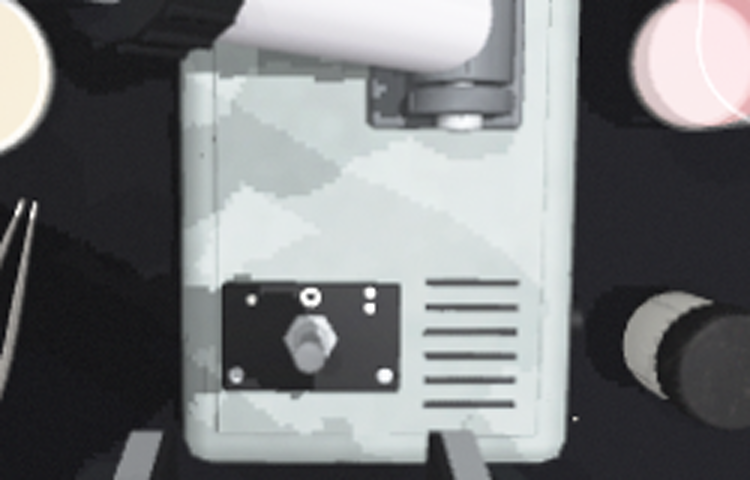

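The toggle stands upright: the bat is over the nut at crop px (310, 350). Next I'll look at the cap from along the arm's axis.

Run:
```python
from h import *
L=.64;d=-xh*np.sin(L)+np.array([0,0,np.cos(L)]);p=L2W([20,44.5,70])+d*365
bot.servo_line([540,-254,360],speed=250)
bot.move_gripper(0)
b=best(p,-d,xh);print(b,p)
bot.move_to(list(p),b[1])
c=cam("wrist");P=cloud(c);np.savez("w3.npz",P=P);cv2.imwrite("pics/w3.png",c["image"])
# points in arm frame: s along d, x' perpendicular, y
A=P.reshape(-1,3)-L2W([20,45,70]);s=A@d;xp=A@np.cross(yh,d);y=A@yh
k=(np.hypot(xp,y)<60)&(s>120)&(s<285);np.save("a.npy",np.c_[s,xp,y][k])
for a in range(120,285,5):
    t=k&(s>=a)&(s<a+5)
    if t.sum()>15: print(a,t.sum(),"xp",np.percentile(xp[t],[2,50,98]).round(1),"y",np.percentile(y[t],[2,50,98]).round(1))
print(bot.read_state()["clock"])
```

```text
(np.float64(0.8555488318315982), [np.float64(0.22576475237997312), np.float64(0.6812672608745877), np.float64(0.6610013602123544), np.float64(0.21904884761318227)], array([-0.64, -0.34,  1.99,  0.42,  0.99, -0.75])) [ 397.15734109 -153.94345551  362.76495163]
120 430 xp [-21.7  -4.6  12.6] y [-6.7 14.  30.7]
125 80 xp [-11.9   6.6  12.4] y [-8.5  7.4 16. ]
135 16 xp [-12.9  -2.8   5.4] y [ 2.6  9.7 10.9]
140 21 xp [-11.5  -0.1   5.3] y [-0.4  8.9 11.1]
145 17 xp [-12.2  -3.3   3.8] y [ 4.9 10.1 11.1]
180 29 xp [-20.7  -6.8   7.1] y [-1.3 11.5 15.6]
185 42 xp [-21.4  -2.    6.8] y [-5.6 11.7 15.7]
190 208 xp [-22.6  -9.3   6.5] y [-6.   7.8 15. ]
195 198 xp [-19.6  -1.9   5.5] y [-5.8  6.  12.7]
200 29 xp [-14.   -6.4  -1. ] y [-0.   6.5  7.5]
205 24 xp [-57.5 -10.3  -1.9] y [ 3.1  7.1 15.2]
210 23 xp [-13.7  -6.3  -1.8] y [2.6 6.4 7.5]
225 51 xp [-56.5 -41.7 -39.3] y [ 1.1  6.  17.7]
230 113 xp [-55.7 -47.9 -42.7] y [ 7.4 12.6 18.3]
235 101 xp [-58.1 -54.7 -47.1] y [-17.5  13.4  18.5]
240 99 xp [-58.7 -47.2   2.3] y [ 0.9 10.8 13.4]
245 197 xp [-59.8 -47.2   1.5] y [-6.3  6.4 13.4]
250 511 xp [-55.3 -36.4   0.5] y [-8.5  3.  12.7]
255 512 xp [-52.8 -45.1   1.2] y [-9.1  1.9 12.7]
260 686 xp [-22.8 -11.9   0.7] y [-11.2   1.8  12.4]
265 271 xp [-19.9  -8.2  -0.8] y [-9.8  0.2 10.6]
7.6667
```

View pics/w3.png

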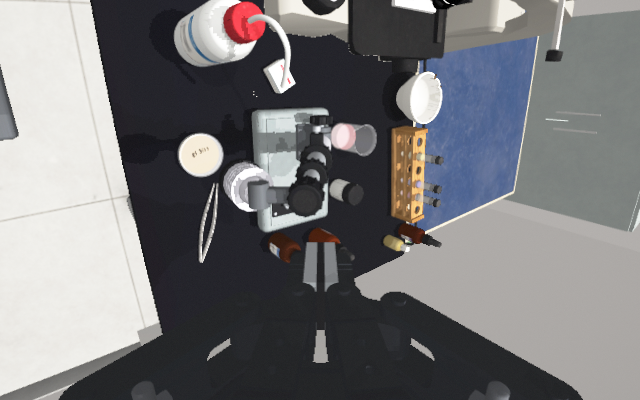

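The wrist view shows the cap face at px (305, 200), with the head to its left at about (245, 185). The collar and cap are both about 4% off the assumed axis, so the lean is nearer 0.677. I'll refine on the cap face and push.

Run:
```python
from h import *
P=np.load("w3.npz")["P"].reshape(-1,3);V=L2W([20,45,70])
L=.677
for _ in range(3):
    d=-xh*np.sin(L)+np.array([0,0,np.cos(L)]);e=np.cross(yh,d);A=P-V;s=A@d;x=A@e;y=A@yh
    k=(s>240)&(s<290)&(np.hypot(x,y)<14)
    h,ed=np.histogram(s[k],np.arange(240,290,1.));top=ed[h.argmax()]+.5
    f=k&(abs(s-top)<2.5);(cx,cy),r=cv2.minEnclosingCircle(np.c_[x,y][f].astype(np.float32))
    o=(np.hypot(x,y)<24)&(abs(s-124)<4);
    print(L,top,f.sum(),cx,cy,r,"med",np.median(x[f]),np.median(y[f]),"collar",np.percentile(x[o],[1,99]),np.percentile(y[o],[1,99]))
    L-=np.median(x[f])/top
y0=np.median(y[f])
d=-xh*np.sin(L)+np.array([0,0,np.cos(L)])
pt=lambda s:list(V+yh*y0+d*s)
b=best(pt(top+19+25),-d,xh);print(L,y0,b)
bot.servo_line(pt(top+19+25),b[1],speed=80)
r=bot.servo_line(pt(177),speed=25,until_force=22)
st=bot.read_state();print(r,"s tip",(np.array(st["ee_pos"])-V)@d-19,st["ft_force"],st["clock"])
np.savez("ax.npz",d=d,V=V,y0=y0,top=top)
```

```text
0.677 264.5 899 -1.0798066854476929 0.40848225355148315 12.975957870483398 med -1.2499420997248643 0.9928317693731202 collar [-17.30757781  18.14115486] [-8.88954558 23.03981308]
0.681725679015973 264.5 906 0.034725964069366455 0.32893064618110657 13.049018859863281 med -0.026721849028552336 1.0252804551488848 collar [-16.72406653  18.72622862] [-8.88990677 23.03303285]
0.68182670680058 264.5 906 0.061241671442985535 0.3289397060871124 13.048999786376953 med -9.057815956444739e-05 1.0252804551488848 collar [-16.71158222  18.73872957] [-8.88990677 23.03303285]
0.6818270492510887 1.0252804551488848 (np.float64(0.18707128756791247), [np.float64(0.23996204325277942), np.float64(0.676397088960845), np.float64(0.6562760630429012), np.float64(0.2328238066009487)], array([-0.61, -0.27,  2.08,  0.5 ,  0.8 , -0.83]))
True s tip 165.58892358247314 [-10.85919756   1.5765688   10.16010827] 12.8667
```

It stopped at 165.6 mm, against 167 expected with both tubes home. One firmer press, then back off and look.

Run:
```python
from h import *
z=np.load("ax.npz");d,V,y0=z["d"],z["V"],float(z["y0"]);pt=lambda s:list(V+yh*y0+d*s)
r=bot.servo_line(pt(178),speed=10,until_force=15)
st=bot.read_state();print(r,"s tip",(np.array(st["ee_pos"])-V)@d-19,st["ft_force"])
bot.dwell(.3);bot.servo_line(pt(290),speed=120)
c=cam("wrist");P=cloud(c).reshape(-1,3);cv2.imwrite("pics/w4.png",cv2.resize(c["image"][80:300,160:440],None,fx=2.5,fy=2.5,interpolation=cv2.INTER_CUBIC))
e=np.cross(yh,d);A=P-V;s=A@d;x=A@e;y=A@yh
k=(s>110)&(s<200)&(np.hypot(x,y)<40)
for a in range(110,176,3):
    t=k&(s>=a)&(s<a+3)
    if t.sum()>10: print(a,t.sum(),np.percentile(x[t],[2,50,98]).round(1),np.percentile(y[t],[2,50,98]).round(1))
t=bot.read_camera("top")["image"];cv2.imwrite("pics/top4.png",cv2.resize(t[130:310,200:400],None,fx=4,fy=3.3,interpolation=cv2.INTER_CUBIC))
print(bot.read_state()["clock"])
```

```text
True s tip 165.575220543202 [-12.09765789   1.34320807   9.51064774]
110 20 [-15.2   4.2  18.7] [ 3.8 14.4 30.9]
113 23 [-17.6  -2.7  19.5] [ 0.7 15.1 35.6]
116 73 [-9.9  0.9 17.3] [ 8.1 32.6 39.4]
119 67 [-18.2   0.9  18.5] [ 0.9 24.1 39.3]
122 444 [-17.5   0.9  17.7] [-3.8 17.3 30. ]
125 50 [-15.6   2.2  16.5] [-0.2 12.  16.9]
128 26 [-22.    0.4  14.8] [ 1.  11.5 15.5]
131 63 [-35.3 -29.6  14.9] [ 1.9  9.6 15.2]
134 63 [-37.8 -33.5  14.7] [ 2.6 11.6 15.4]
137 102 [-14.1   2.5  15.7] [-0.6 10.8 15. ]
140 36 [-37.4  -1.4  13.9] [ 1.  11.1 13.4]
143 29 [-38.   -1.8  12.6] [ 4.4 10.2 13.9]
146 30 [-37.7  -3.9  12.9] [ 4.3 11.6 13.9]
149 62 [-37.6 -15.6  13.1] [ 2.   7.9 12.9]
152 68 [-38.  -15.4  12.6] [-7.6  8.9 13.8]
155 344 [-31.4 -22.3   6. ] [-6.4  1.8 12.3]
158 275 [-39.3 -33.8   8.3] [-9.   1.4 12.3]
161 102 [-38.8  -7.1  13.5] [-12.    6.9  13.5]
164 576 [-11.4  -0.2  11.7] [-10.7   0.7  11.9]
167 179 [-9.7  0.6 10.4] [-10.2   0.8   9.8]
14.5583
```

View pics/w4.png

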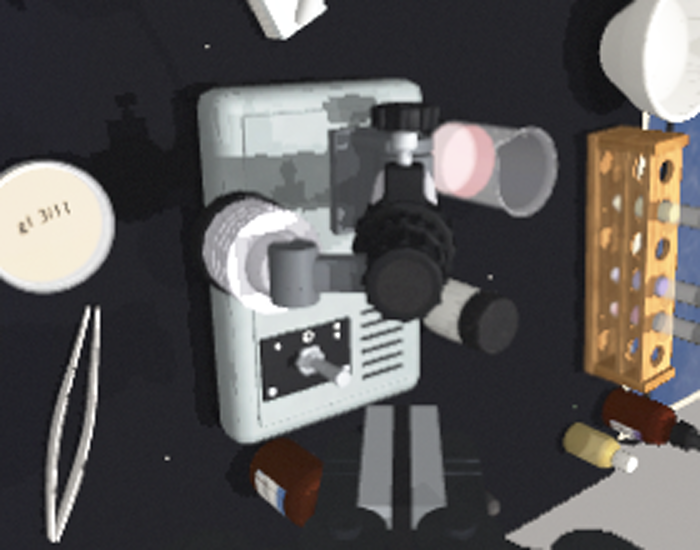

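View pics/top4.png

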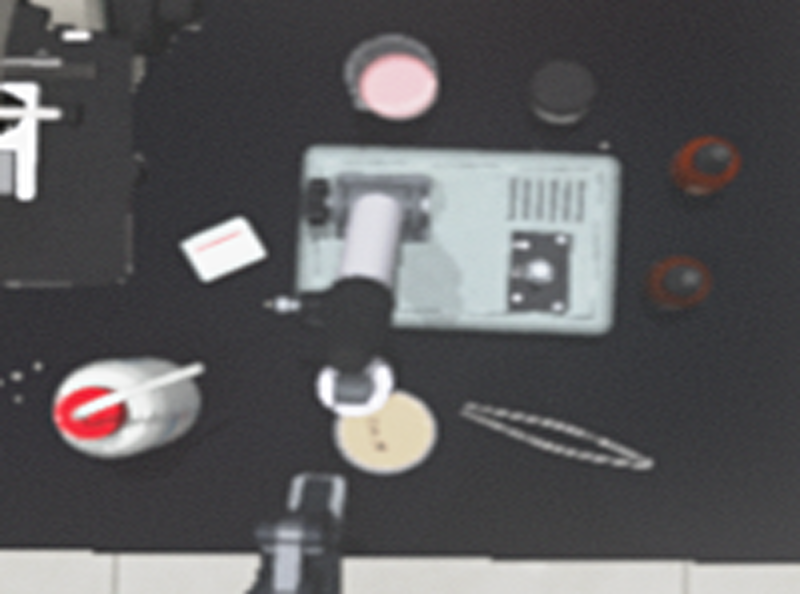

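Wrist and top views agree. The cap face is 166–167 mm from the pivot with no gaps in the stack, the toggle is upright (top crop px (540, 270)), and everything else stands where it was.

```bash
python3 -c "
from rig import bot
print(bot.finish_job())"
```

```text
the job is handed in; nothing more can be done
None
```

I've handed the job in: the lamp's toggle is upright in its off position, both tubes are fully home, the things round it look undisturbed in the last pictures, and the robot's clock read about 15 s at the last check.

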